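# Close the coffee keeper and hold its clip cover down

### The job

Close up the coffee keeper: first press its hinged inner lid down until the catch holds it fully shut, then set the loose square cover on top and press it straight down until it snaps in under the side catches. Do not lift off: the program finishes while you still hold or touch the cover and press it firmly down, so that the soft seal under it stays clearly squeezed. Leave the tumbler, the egg cup, the garlic and the small cup standing where they are.

Things in the scene. Friction and masses are not known exactly. Their poses are not given: they have to be found in the camera images.
- keeper: the coffee keeper: a squat square plastic box, 116 x 116 mm and 78 mm high, open at the top, fixed to the worktop, turned up to 0.3 rad. Origin: centre of its underside; z up; its y axis points to the walls with the two side catches, its +x wall has the hinge of the inner lid (at yaw 0 that is the wall away from the robot)
- keeper_mouth (a point): centre of the keeper's mouth, level with its rim, 78 mm above its underside; axes as the keeper's. From the rim down to 70 mm the walls slope inwards as a lead-in, from about 108 mm square to a square pocket 94 x 94 mm. 52 mm up lies the top of a soft seal ring, 77 mm square inside; below it is the well, 76 x 76 mm, with the inner lid
- keeper_seat (a point): middle of the keeper's pocket, 52 mm above its underside, level with the top of the unsqueezed seal; axes as the keeper's. The underside of the cover comes to lie here, within 1 mm, when the cover is snapped in and not pressed, and up to 5 mm lower when pressed
- nose_left (a point): tip of the nose of the spring catch in the middle of the keeper's +y wall, 41.5 mm from the middle, 57 mm above the underside. The nose is 40 mm wide, stands 5.5 mm into the pocket, has a steep roof up to 66 mm and a flat underside. Pushing the cover past both catches takes about 8 to 16 N; then the force drops suddenly
- nose_right (a point): tip of the nose of the spring catch in the middle of the keeper's -y wall, 41.5 mm from the middle, 57 mm above the underside. The nose is 40 mm wide, stands 5.5 mm into the pocket, has a steep roof up to 66 mm and a flat underside. Pushing the cover past both catches takes about 8 to 16 N; then the force drops suddenly
- inner_lid (a joint): angle of the inner lid, rad: 0 is fully shut and level, growing as it opens, at most 1.0; it stays where it is left (stiff hinge). Its catch, in the middle of the well's -x wall, is met at about 0.14 rad; released before it is through, the lid springs back up to there. About 6 to 16 N in the middle of the lid presses it through; it then snaps shut and is held below 0.015 rad
- inner_lid_hinge (a point): middle of the inner lid's hinge axis, in the keeper's frame at x = +36 mm, y = 0, 34 mm above the keeper's underside; the axis runs along the keeper's y
- inner_lid_press (a point): middle of the top face of the inner lid, 34 mm from the hinge axis, 2 mm above its middle plane. The lid is a plate 66 mm wide (keeper y), reaching 70 mm from the hinge axis, 4 mm thick, its free end towards the keeper's -x; it turns with the lid, and lies 36 mm above the keeper's underside when shut
- clip_cover: the loose cover, 100 g, white: a square flange 90 x 90 x 4 mm, on it a raised deck 76 x 76 mm up to 16 mm, and across the middle of the deck an upright bar grip 60 mm long (along the cover's x), 14 mm thick (along its y), from 16 to 48 mm. Origin: centre of its flat underside, z up; it lies upright on the worktop. It fits the keeper in any of the four quarter turns
- cover_grip (a point): centre of the top of the cover's bar grip, 48 mm above its underside; axes as the cover's
- seal (a joint): how far the soft seal ring is squeezed down, m: 0 when free, at most 0.005; a spring of 2.5 N per mm (12.5 N at the stop)
- tumbler: a plain drinking glass, 81 mm wide and 92 mm high; bystander; origin at the centre of its underside
- egg_cup: a speckled egg cup, 49 mm wide and 56 mm high, stands between the places of the keeper and the cover; bystander; origin at the centre of its underside
- garlic: a garlic bulb, 41 mm wide and 53 mm high, stands between the places of the keeper and the cover; bystander; origin at the centre of its underside
- small_cup: a small cup with a brown band and a handle, 73 x 100 x 66 mm; bystander; origin at the centre of its underside

How it is judged (in metres and radians):
On the way, in this order (a step that is already met when the one before it is completed fails the run):
1. the inner lid is pressed shut and its catch holds it (value of joint inner_lid below 0.02 rad), for 0.3 s.
2. the cover has snapped in under the side catches (z of clip_cover in the frame of keeper_seat below 0.0008 m and horizontal distance between clip_cover and keeper_seat below 0.005 m and angle between clip_cover's own z axis and vertical below 0.05 rad), for 0.2 s.
At the end, for the whole second after the job is handed in: The inner lid is shut (below 0.02 rad), the cover is snapped into the keeper (underside no more than 0.8 mm above the seat, within 5 mm of its centre, tilted less than 0.05 rad), and the fingers still press it down so that the seal stays squeezed by more than 1.6 mm (about 4 N) (all of step 2 and value of joint inner_lid below 0.02 rad and value of joint seal above 0.0016 m and contact force between the fingers and clip_cover above 2 N); the arm keeps its last pose, push and grip.
It fails at once if the tumbler, egg cup, garlic or small cup is moved by more than 30 mm or tipped over (distance of any of tumbler, egg_cup, garlic, small_cup from where it was at the start of the episode above 0.03 m or angle between any of tumbler, egg_cup, small_cup's own z axis and vertical above 0.6 rad).
It also fails if it takes over 72 s, if anything falls off the work surface, if the arm or the gripper's body presses on something with over 40 N, if the wrist force passes 120 N, or if a joint passes its speed limit or range.

### The arm

A 6-joint arm with a two-finger parallel gripper is mounted at the origin on a cart in front of the work surface, level with it; the furniture and walls round the work are solid. World frame = base frame: x ahead of the robot, y to its left, z up, the work surface at z = 0. Lengths are in mm, angles in rad, forces in N, time in s.
With the tool pointing down it reaches from about 350 to 775 mm from the base axis. Payload 7.3 kg.
Tool frame: the origin (TCP) lies at the very end of the fingers, on their centre line; the grasp point (between the pads) lies 19 mm behind it; z points along the fingers, y is the line along which they close (so a half turn about z gives the same grasp; the last joint's range is limited). The gripper opens to 92 mm and grips with 3 to 60 N. Pads are 19 mm wide; open, the fingers measure 130 mm over their backs; the gripper's body (75 mm by 190 mm) begins 47 mm behind the grasp point.
Start: joints at [1.137, 0.342, 1.524, -0, 1.275, -0.146], TCP at [149.004, 503.433, 203.541] pointing down, gripper open.
Joint ranges: [-2.53, 2.53], [-0.77, 2.02], [0.04, 2.7], [-1, 4.14], [0.28, 2.66], [-3.11, 3.11]. Speed limits (rad/s): [2.57, 2.57, 3.14, 3.14, 3.14, 3.14].

### API

Orientations are given as [roll, pitch, yaw] about the fixed x, y, z axes, in that order (R = Rz(yaw) Ry(pitch) Rx(roll)).
In Python, from plant import bot gives the robot as it stands.
- The arm moves only by the tool jog_arm, never from a script. Its argument "targets" is a list of rows, each an object with "xyz": the shift along the tool's x, y, z as a fraction of full scale, a list of three; "spin": the turn about the tool's z as a fraction of full scale. In form: [{"xyz": [x, y, z], "spin": spin}, ...]. A call has exactly 10 rows; each row shifts and turns the commanded pose from where the row before left it, along the tool's axes as they then stand; what a row does not reach is not made up. Full scale, the value 1, is 80 mm for a shift and 0.1 rad for a turn. A row lasts 1/8 s, in which the tool goes at most 62.5 mm and 10.7 degrees, less where a joint would pass 70% of its speed; a pose out of reach is approached as far as the arm can. A call with a number of a shift or a turn outside -1 to 1 is refused whole. A call with a gripper value outside its range is refused whole. "gripper" is the opening in per cent of the stroke, from 0 (shut) to 100 (fully open), set as the call begins (left out, the last holds). The fingers move at their own pace and stop on an object; the grip force is fixed at half the most. Time passes only in rows, so rows that do not move let the fingers close, or fill a call up. It gives the time, the measured TCP pose, the force, the opening and the grip force at its end, in the units of the state.
- bot.get_obs(): the state, without advancing time (a new reading comes with each control period).
- bot.capture(name): name is "side" or "top"; returns the picture (400x640x3 uint8, blue, green, red); there is no depth.
- bot.get_calibration(name): a dict with "vfov" (degrees; the focal length in pixels is half the picture's height over the tangent of half this angle, whatever the lens; pixels are square), "cx", "cy" (the principal point, pixels), "k1" (the pictures are not rectified: a ray, as slopes to the right and down, at radius r is drawn at 1 + k1 r^2 times it, then the intrinsics apply), "eye" and "rotation" of the camera in the world. Camera axes: x right, y down, z forward; pixel columns grow to the right and rows downward; lengths in mm; the calibration is good to about 2 mm. A picture is of the moment at which its call begins. get_calibration takes no time and is no camera call.
- bot.close_job(): hands the job in; it is judged then, once.
The state is a dict: "time": time; "joint_positions": joint angles; "dq": joint speeds; "tau": joint torques, N m; "tool_pos": TCP position; "tcp_rot": TCP orientation; "contact_force": force on the tool from outside, world axes, zero at the start; "moment": the same for the moment, N m; "grip_width": finger opening in mm; "finger_force": force on a finger pad.
Only numpy, scipy, OpenCV 4.12 (cv2) and the standard library are available. Lean on these libraries where they do the work, as an engineer would, in place of code of your own. Each camera call takes 0.05 s, during which the arm holds its last target. There are 200 camera calls.

## Working session

There is one attempt and no reset: what is moved stays moved. The work goes in short steps, Python scripts to look and compute and a tool call to move; the robot and the scene stay as the last step left them, time stands still between calls to the robot, and variables do not carry over. Pictures are saved under pics/ and viewed, at most 10 in all, crops included, and the job is handed in when it is done.

Besides the shell and the picture viewer there is one more tool, called after "Call:" as a command line: name --argument value ..., lists and objects as JSON in quotes. jog_arm: Moves the arm, as the interface text tells. Shift numbers are shares of 80 mm and turn numbers shares of 0.1 rad, none past 1 either way. Its arguments: {"type":"object","properties":{"targets":{"type":"array","items":{"type":"object","properties":{"xyz":{"type":"array","items":{"type":"number"}},"spin":{"type":"number"}}}},"gripper":{"type":"number"}},"required":["targets"]}

```bash
ls; mkdir -p pics; python3 - <<'E'
from plant import bot
import cv2
for n in("side","top"):
    cv2.imwrite(f"pics/{n}0.png",bot.capture(n)); print(n,bot.get_calibration(n))
o=bot.get_obs(); print(o)
E
```

```text
pics
side {'vfov': 53.219998380906816, 'cx': 318.1618065758301, 'cy': 197.65633771804585, 'k1': -0.08641203302230946, 'eye': array([291.88727883, 716.14334719, 543.34894846]), 'rotation': array([-2.12688199, -0.02197789, -2.84548628])}
top {'vfov': 49.81889917304129, 'cx': 315.5612928344619, 'cy': 202.11363603178407, 'k1': -0.001726666009104415, 'eye': array([ 319.07132077,   15.97462892, 1098.10351639]), 'rotation': array([-2.98290837,  0.00603826, -1.57446299])}
{'time': 0.1, 'joint_positions': array([ 1.13699365e+00,  3.42655004e-01,  1.52488102e+00, -1.77988363e-07,
        1.27538618e+00, -1.46023664e-01]), 'dq': array([-0.00048977, -0.00260258, -0.00284519, -0.00052146, -0.00031734,
        0.00135513]), 'tau': array([ 1.99052760e-03, -4.32005489e+01, -2.44697446e+01,  7.17674894e-02,
        5.25837787e-02, -7.94115476e-05]), 'tool_pos': array([148.84037111, 503.07304705, 202.92758171]), 'tcp_rot': array([-3.14027722e+00, -1.93288694e-04,  2.85381356e+00]), 'contact_force': array([-1.09755707, -0.31198861,  0.34775323]), 'moment': array([ 0.00692837, -0.01366182, -0.00611804]), 'finger_force': 0.0, 'grip_width': 91.81864233582569}
```

View pics/top0.png

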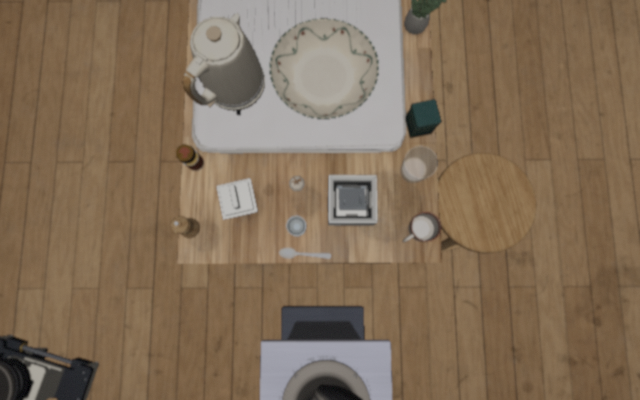

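View pics/side0.png

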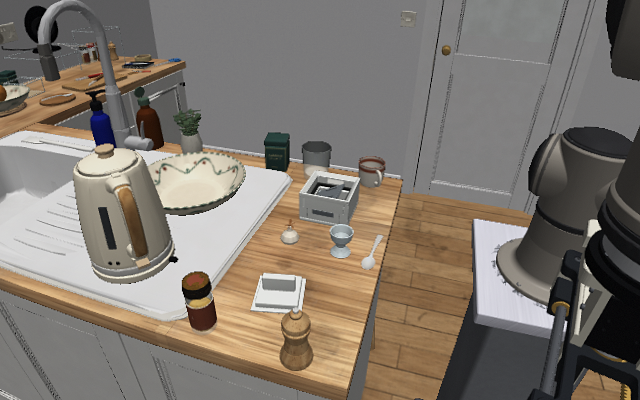

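The top view shows the keeper at about (353,199), the cover at (237,199), the garlic at (296,183), the egg cup at (296,226), the tumbler at (418,164) and the small cup at (424,227). The side view shows the keeper at (330,197), lid ajar, and the cover at (279,291).

```bash
cat >h.py <<'E'
import numpy as np,cv2
from scipy.spatial.transform import Rotation as R
from plant import bot
def cam(n):
    c=bot.get_calibration(n); f=200/np.tan(np.radians(c['vfov'])/2); return c,f,R.from_euler('xyz',c['rotation']).as_matrix()
def ray(n,px,z):
    c,f,M=cam(n); d=(np.atleast_2d(px)-[c['cx'],c['cy']])/f
    u=d.copy()
    for _ in range(20): u=d/(1+c['k1']*(u**2).sum(1,keepdims=True))
    v=np.c_[u,np.ones(len(u))]@M.T; e=np.asarray(c['eye'])
    return e+v*((z-e[2])/v[:,2:])
def proj(n,P):
    c,f,M=cam(n); q=(np.atleast_2d(P)-c['eye'])@M; u=q[:,:2]/q[:,2:]
    return u*(1+c['k1']*(u**2).sum(1,keepdims=True))*f+[c['cx'],c['cy']]
def crop(n,img,x,y,w,h,s,name):
    cv2.imwrite(name,cv2.resize(img[y:y+h,x:x+w],None,fx=s,fy=s,interpolation=cv2.INTER_CUBIC))
E
python3 - <<'E'
from h import *
top=cv2.imread('pics/top0.png'); side=cv2.imread('pics/side0.png')
for n,img,boxes in(("top",top,{'keeper':(315,165,75,70),'cover':(205,168,65,62)}),):
    hsv=cv2.cvtColor(img,cv2.COLOR_BGR2HSV)
    for k,(x,y,w,h) in boxes.items():
        m=(hsv[y:y+h,x:x+w,1]<60).astype('uint8')*255
        cs,_=cv2.findContours(m,0,1); c=max(cs,key=cv2.contourArea)+[x,y]
        r=cv2.minAreaRect(c.astype(np.float32)); print(k,r)
        b=cv2.boxPoints(r); z=78 if k=='keeper' else 4
        P=ray(n,b,z); print(P.round(0)[:,:2].tolist(),P.mean(0).round(1)); e=np.diff(P,axis=0); print(np.linalg.norm(e,axis=1).round(0),np.degrees(np.arctan2(e[:,1],e[:,0])).round(1))
for k,p in {'garlic':(296,183),'egg':(296,226),'tumbler':(418,164),'cup':(424,227)}.items(): print(k,ray('top',p,40).round(0)[0])
a=cv2.resize(side[165:230,290:370],None,fx=5,fy=5,interpolation=2); b=cv2.resize(side[262:327,240:320],None,fx=5,fy=5,interpolation=2)
c=cv2.resize(top[167:232,313:393],None,fx=5,fy=5,interpolation=2)[:250]; d=cv2.resize(top[167:232,197:277],None,fx=5,fy=5,interpolation=2)[:250]
cv2.imwrite('pics/c1.png',np.vstack([np.hstack([a,b])[:325],np.hstack([c,d])]))
E
```

```text
keeper ((352.9999694824219, 199.49998474121094), (49.99999237060547, 50.99999237060547), 0.0)
[[427.0, -8.0], [551.0, -9.0], [551.0, -130.0], [427.0, -127.0]] [488.9 -68.3  78. ]
[124. 121. 124.] [ -0.5 -90.3 178.5]
cover ((236.28822326660156, 198.54705810546875), (36.11892318725586, 36.98664474487305), 77.47119140625)
[[541.0, 284.0], [561.0, 191.0], [469.0, 169.0], [448.0, 261.0]] [504.8 226.4   4. ]
[96. 95. 94.] [ -77.4 -166.6  102.4]
garlic [537.  71.  40.]
egg [429.  70.  40.]
tumbler [ 585. -237.   40.]
cup [ 425. -245.   40.]
```

View pics/c1.png

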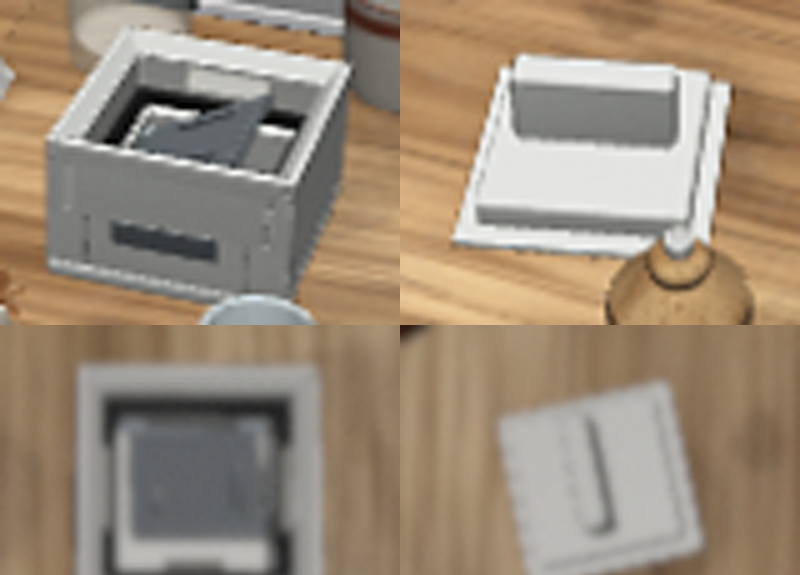

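```bash
python3 - <<'E'
from h import *
f=lambda L,ox,oy:(np.array(L,float)+.5)/5-.5+[ox,oy]
def rep(k,P):
    e=np.diff(P,axis=0); print(k,P[:,:2].round(0).tolist(),P.mean(0).round(1),np.linalg.norm(e,axis=1).round(0),np.degrees(np.arctan2(e[:,1],e[:,0])).round(1))
rep('rim side',ray('side',f([(48,138),(294,183),(350,65),(125,28)],290,165),78))
rep('bar side',ray('side',f([(115,82),(278,91),(278,66),(120,57)],240,262),48))
rep('flange side',ray('side',f([(53,242),(332,85)],240,262),2))
rep('bar top',ray('top',f([(163,90),(205,200),(185,207)],197,102+0),48) if 0 else ray('top',f([(180-0,413-325),(207,533-325)],197,167),48))
rep('rim top',ray('top',f([(78,365-325),(322,365-325)],313,167),78))
E
```

```text
rim side [[548.0, -12.0], [434.0, -11.0], [433.0, -124.0], [547.0, -124.0]] [490.3 -67.4  78. ] [114. 113. 114.] [ 1.796e+02 -9.060e+01 -1.000e-01]
bar side [[529.0, 241.0], [472.0, 227.0], [477.0, 215.0], [532.0, 229.0]] [502.4 227.8  48. ] [58. 13. 57.] [-165.9  -70.3   13.9]
flange side [[539.0, 279.0], [470.0, 172.0]] [504.4 225.5   2. ] [127.] [-122.5]
bar top [[533.0, 228.0], [473.0, 213.0]] [503.  220.5  48. ] [62.] [-166.1]
rim top [[550.0, -9.0], [549.0, -127.0]] [549.4 -68.4  78. ] [118.] [-90.3]
```

Call:
jog_arm --targets '[{"xyz": [0, 0, 0], "spin": -0.96}, {"xyz": [0, 0, 0], "spin": -0.96}, {"xyz": [0, 0, 0], "spin": -0.96}, {"xyz": [-0.35, -0.59, 0], "spin": 0}, {"xyz": [-0.35, -0.59, 0], "spin": 0}, {"xyz": [-0.35, -0.59, 0], "spin": 0}, {"xyz": [-0.35, -0.59, 0], "spin": 0}, {"xyz": [-0.35, -0.59, 0], "spin": 0}, {"xyz": [-0.35, -0.59, 0], "spin": 0}, {"xyz": [-0.35, -0.59, 0], "spin": 0}]' --gripper 0

```text
time: 1.35
tool_pos: [345.6, 171.4, 203.5]
tcp_rot: [3.141, 0.0, -3.141]
contact_force: [1.1, 0.6, 0.3]
grip_width: 0.8
finger_force: 0.0
```

Call:
jog_arm --targets '[{"xyz": [-0.35, -0.6, 0], "spin": 0}, {"xyz": [-0.35, -0.6, 0], "spin": 0}, {"xyz": [-0.35, -0.6, 0], "spin": 0}, {"xyz": [-0.35, -0.6, 0], "spin": 0}, {"xyz": [-0.35, -0.6, 0], "spin": 0}, {"xyz": [0, 0, 0.4], "spin": 0}, {"xyz": [0, 0, 0.4], "spin": 0}, {"xyz": [0, 0, 0.2], "spin": 0}, {"xyz": [0, 0, 0.2], "spin": 0}, {"xyz": [0, 0, 0], "spin": 0}]'

```text
time: 2.6
tool_pos: [484.1, -66.6, 106.3]
tcp_rot: [3.141, -0.003, -3.141]
contact_force: [0.0, 1.3, -0.3]
grip_width: 0.6
finger_force: 0.0
```

```bash
python3 - <<'E'
from h import *
s=bot.capture('side'); t=bot.capture('top')
a=cv2.resize(s[130:230,280:400],None,fx=5,fy=5,interpolation=2)
cv2.imwrite('pics/c2.png',a)
E
```

```text
(no output)
```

View pics/c2.png

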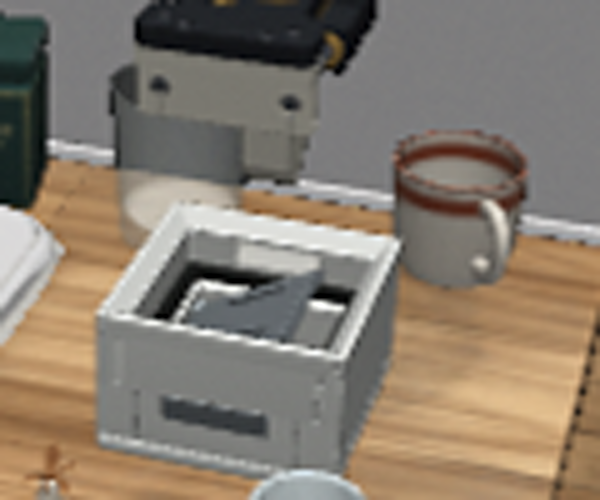

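The fingers stand clear over the keeper's mouth (tip at about (290,180) in the crop) with the lid raised toward the robot. Now pressing down.

Call:
jog_arm --targets '[{"xyz": [0, 0, 0.1], "spin": 0}, {"xyz": [0, 0, 0.1], "spin": 0}, {"xyz": [0, 0, 0.1], "spin": 0}, {"xyz": [0, 0, 0.1], "spin": 0}, {"xyz": [0, 0, 0.08], "spin": 0}, {"xyz": [0, 0, 0.08], "spin": 0}, {"xyz": [0, 0, 0.08], "spin": 0}, {"xyz": [0, 0, 0.08], "spin": 0}, {"xyz": [0, 0, 0.05], "spin": 0}, {"xyz": [0, 0, 0], "spin": 0}]'

```text
time: 3.95
tool_pos: [485.0, -66.9, 45.6]
tcp_rot: [3.141, -0.0, -3.141]
contact_force: [0.4, -0.2, 0.2]
grip_width: 0.2
finger_force: 0.0
```

Call:
jog_arm --targets '[{"xyz": [0, 0, 0.025], "spin": 0}, {"xyz": [0, 0, 0.025], "spin": 0}, {"xyz": [0, 0, 0.025], "spin": 0}, {"xyz": [0, 0, 0.025], "spin": 0}, {"xyz": [0, 0, 0.025], "spin": 0}, {"xyz": [0, 0, 0], "spin": 0}, {"xyz": [0, 0, 0], "spin": 0}, {"xyz": [0, 0, 0], "spin": 0}, {"xyz": [0, 0, 0], "spin": 0}, {"xyz": [0, 0, 0], "spin": 0}]'

```text
time: 5.2
tool_pos: [485.1, -66.9, 35.9]
tcp_rot: [3.142, 0.0, -3.141]
contact_force: [0.5, 0.8, 0.1]
grip_width: 0.4
finger_force: 0.0
```

Call:
jog_arm --targets '[{"xyz": [0, 0, 0.0125], "spin": 0}, {"xyz": [0, 0, 0.0125], "spin": 0}, {"xyz": [0, 0, 0.0125], "spin": 0}, {"xyz": [0, 0, 0], "spin": 0}, {"xyz": [0, 0, 0], "spin": 0}, {"xyz": [0, 0, 0], "spin": 0}, {"xyz": [0, 0, 0], "spin": 0}, {"xyz": [0, 0, 0], "spin": 0}, {"xyz": [0, 0, 0], "spin": 0}, {"xyz": [0, 0, 0], "spin": 0}]'

```text
time: 6.45
tool_pos: [485.1, -66.9, 32.9]
tcp_rot: [3.141, 0.0, -3.141]
contact_force: [0.4, -0.9, 0.5]
grip_width: 0.4
finger_force: 0.0
```

```bash
python3 - <<'E'
from h import *
s=bot.capture('side'); t=bot.capture('top')
a=cv2.resize(s[130:230,280:400],None,fx=5,fy=5,interpolation=2)
cv2.imwrite('pics/c3.png',a); print(bot.get_obs()['contact_force'])
for z in(33,36,60): print(proj('side',[485,-67,z]))
E
```

```text
[ 0.15590922 -0.38458481  0.29635733]
[[331.79767204 201.43001907]]
[[331.84801712 200.36854157]]
[[332.25625692 191.7479836 ]]
```

View pics/c3.png

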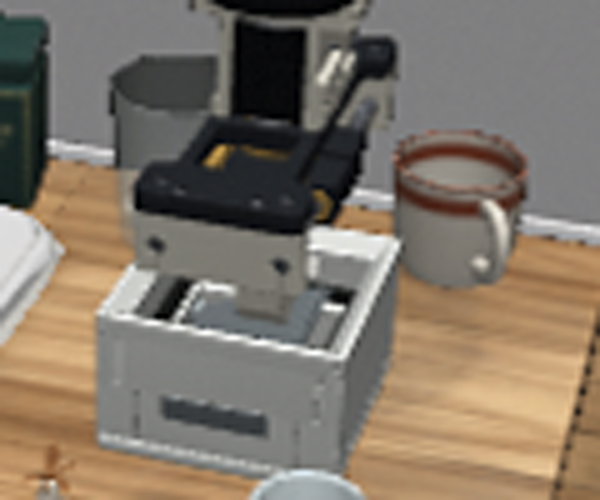

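Call:
jog_arm --targets '[{"xyz": [0, 0, 0.0125], "spin": 0}, {"xyz": [0, 0, 0.0125], "spin": 0}, {"xyz": [0, 0, 0.0125], "spin": 0}, {"xyz": [0, 0, 0], "spin": 0}, {"xyz": [0, 0, 0], "spin": 0}, {"xyz": [0, 0, 0], "spin": 0}, {"xyz": [0, 0, 0], "spin": 0}, {"xyz": [0, 0, 0], "spin": 0}, {"xyz": [0, 0, 0], "spin": 0}, {"xyz": [0, 0, 0], "spin": 0}]'

```text
time: 7.8
tool_pos: [485.1, -66.9, 29.9]
tcp_rot: [3.142, 0.0, -3.141]
contact_force: [0.7, 0.4, -0.1]
grip_width: 0.5
finger_force: 0.0
```

```bash
python3 - <<'E'
from h import *
o=bot.get_obs(); print(o['contact_force'],o['moment'],o['tau'],o['tool_pos'],o['time'])
E
```

```text
[ 0.65689461  0.43842911 -0.10365346] [-0.00179456 -0.02224573 -0.02301914] [ 9.33147894e-04 -4.34692276e+01 -1.68691939e+01 -4.20534541e-02
  6.77010021e-02  7.92835920e-06] [485.12058535 -66.88709434  29.91010447] 7.8
```

```bash
python3 - <<'E'
from h import *
s=bot.capture('side'); 
a=cv2.resize(s[170:220,295:365],None,fx=10,fy=10,interpolation=2)
P=[[475.5,-48,30],[494.5,-48,30],[475.5,-48,60],[494.5,-48,60],[456,-35,36],[526,-35,36]]
q=proj('side',P); print(q.round(1).tolist())
for u,v in q: cv2.circle(a,(int((u-295+.5)*10),int((v-170+.5)*10)),4,(0,0,255),1)
cv2.imwrite('pics/c4.png',a)
E
```

```text
[[333.5, 207.3], [325.7, 205.9], [334.1, 196.5], [326.2, 195.0], [340.3, 209.6], [311.4, 204.2]]
```

View pics/c4.png

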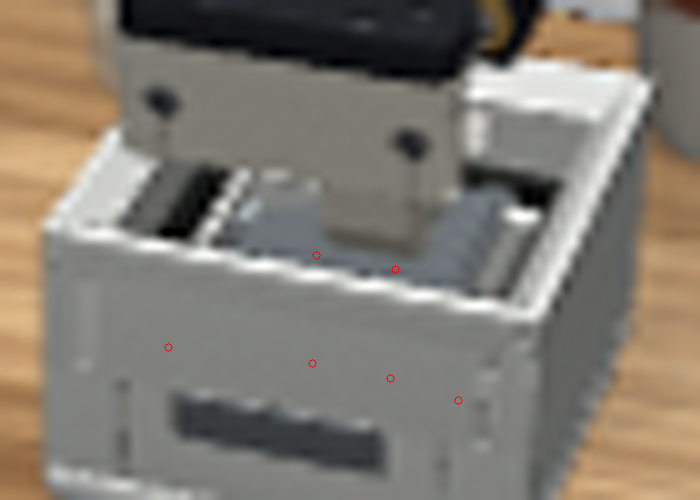

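```bash
python3 - <<'E'
from h import *
print('plate',proj('side',[[522,28,96],[447,28,96],[522,-30,96],[447,-30,96]]).round(1).tolist(),'seen (307,184.5),(340.5,189)')
for z in(30,40,50,60): print(z,proj('side',[[485,-48,z],[485,-67,z],[485,-86,z]]).round(1).tolist())
t=bot.capture('top')
print('top tcp proj',proj('top',[[485,-67,30],[485,-67,150]]).round(0).tolist())
a=cv2.resize(t[150:270,290:420],None,fx=4.5,fy=4.5,interpolation=2)
s=bot.capture('side')
cv2.imwrite('pics/c5.png',a); cv2.imwrite('pics/s5.png',s)
E
```

```text
plate [[304.5, 196.1], [338.5, 202.2], [312.7, 183.3], [345.1, 188.8]] seen (307,184.5),(340.5,189)
30 [[329.6, 206.6], [331.7, 202.5], [333.8, 198.5]]
40 [[329.8, 203.0], [331.9, 198.9], [334.0, 195.0]]
50 [[329.9, 199.4], [332.1, 195.4], [334.2, 191.5]]
60 [[330.1, 195.7], [332.3, 191.7], [334.3, 187.9]]
top tcp proj [[351.0, 204.0], [355.0, 196.0]]
```

View pics/c5.png

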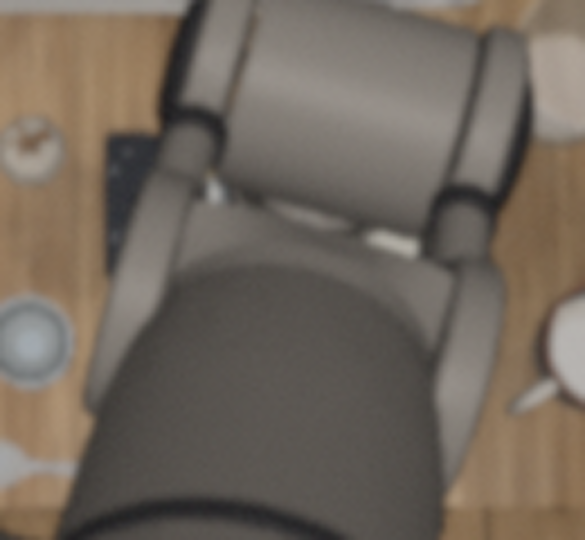

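Seen from the side, the tool appears about 30 mm higher than its reading while x and y agree. The lid is only partly down, and there is no force yet. I'll keep descending gently and watch the force.

Call:
jog_arm --targets '[{"xyz": [0, 0, 0.02], "spin": 0}, {"xyz": [0, 0, 0.02], "spin": 0}, {"xyz": [0, 0, 0.02], "spin": 0}, {"xyz": [0, 0, 0.02], "spin": 0}, {"xyz": [0, 0, 0.02], "spin": 0}, {"xyz": [0, 0, 0], "spin": 0}, {"xyz": [0, 0, 0], "spin": 0}, {"xyz": [0, 0, 0], "spin": 0}, {"xyz": [0, 0, 0], "spin": 0}, {"xyz": [0, 0, 0], "spin": 0}]'

```text
time: 9.2
tool_pos: [485.2, -66.9, 21.9]
tcp_rot: [3.142, 0.0, -3.141]
contact_force: [-0.5, -0.5, -0.8]
grip_width: 0.2
finger_force: 0.0
```

```bash
python3 - <<'E'
from h import *
o=bot.get_obs(); print(o['contact_force'],o['tool_pos'],o['time'])
s=bot.capture('side'); cv2.imwrite('pics/s6.png',s)
old=cv2.imread('pics/s5.png')
# finger-bottom / lid profile: columns through finger in grey levels
for c in(329,332,335): print(c,cv2.cvtColor(s,6)[180:206,c].tolist()); print(c,cv2.cvtColor(old,6)[180:206,c].tolist())
E
```

```text
[-0.45626183 -0.48630529 -0.77960845] [485.17100198 -66.89028908  21.94593005] 9.2
329 [52, 120, 125, 123, 122, 123, 124, 123, 122, 122, 123, 124, 104, 113, 114, 110, 78, 177, 204, 144, 128, 126, 128, 131, 130, 129]
329 [122, 122, 123, 122, 122, 122, 123, 123, 114, 113, 114, 115, 111, 83, 85, 111, 110, 187, 204, 143, 129, 124, 128, 128, 130, 129]
332 [11, 110, 125, 124, 122, 124, 123, 124, 123, 123, 123, 124, 120, 115, 114, 115, 92, 99, 255, 160, 129, 127, 125, 130, 131, 129]
332 [122, 122, 123, 123, 124, 123, 122, 123, 124, 114, 114, 114, 115, 95, 81, 103, 111, 129, 255, 157, 127, 126, 125, 129, 129, 129]
335 [16, 52, 120, 125, 124, 127, 68, 39, 39, 127, 119, 114, 115, 110, 109, 104, 98, 76, 167, 225, 150, 127, 126, 126, 130, 129]
335 [123, 125, 114, 52, 35, 80, 113, 118, 118, 116, 105, 109, 110, 104, 84, 87, 112, 109, 180, 224, 151, 128, 123, 127, 129, 128]
```

Call:
jog_arm --targets '[{"xyz": [0, 0, 0.02], "spin": 0}, {"xyz": [0, 0, 0.02], "spin": 0}, {"xyz": [0, 0, 0.02], "spin": 0}, {"xyz": [0, 0, 0.02], "spin": 0}, {"xyz": [0, 0, 0.02], "spin": 0}, {"xyz": [0, 0, 0], "spin": 0}, {"xyz": [0, 0, 0], "spin": 0}, {"xyz": [0, 0, 0], "spin": 0}, {"xyz": [0, 0, 0], "spin": 0}, {"xyz": [0, 0, 0], "spin": 0}]'

```text
time: 10.5
tool_pos: [485.1, -66.9, 13.9]
tcp_rot: [3.142, 0.0, -3.141]
contact_force: [-0.7, -0.3, 0.2]
grip_width: 0.4
finger_force: 0.0
```

```bash
python3 - <<'E'
from h import *
o=bot.get_obs(); print(o['contact_force'],o['tool_pos'],o['time'])
E
```

```text
[-0.662673   -0.33180101  0.18730764] [485.11377953 -66.88014444  13.90755986] 10.5
```

Call:
jog_arm --targets '[{"xyz": [0, 0, 0.02], "spin": 0}, {"xyz": [0, 0, 0.02], "spin": 0}, {"xyz": [0, 0, 0.02], "spin": 0}, {"xyz": [0, 0, 0.02], "spin": 0}, {"xyz": [0, 0, 0], "spin": 0}, {"xyz": [0, 0, 0], "spin": 0}, {"xyz": [0, 0, 0], "spin": 0}, {"xyz": [0, 0, 0], "spin": 0}, {"xyz": [0, 0, 0], "spin": 0}, {"xyz": [0, 0, 0], "spin": 0}]'

```text
time: 11.75
tool_pos: [485.5, -67.0, 11.3]
tcp_rot: [-3.141, 0.002, -3.141]
contact_force: [-12.5, 1.8, 42.3]
grip_width: 0.4
finger_force: 20.9
```

```bash
python3 - <<'E'
from h import *
o=bot.get_obs(); print(o['contact_force'],o['tool_pos'],o['time'])
s=bot.capture('side'); cv2.imwrite('pics/s7.png',s)
crop('side',s,240,120,160,120,5,'pics/c7.png')
E
```

```text
[-12.51096105   1.83583976  42.28857937] [485.48708296 -67.04377391  11.29688168] 11.75
```

View pics/c7.png

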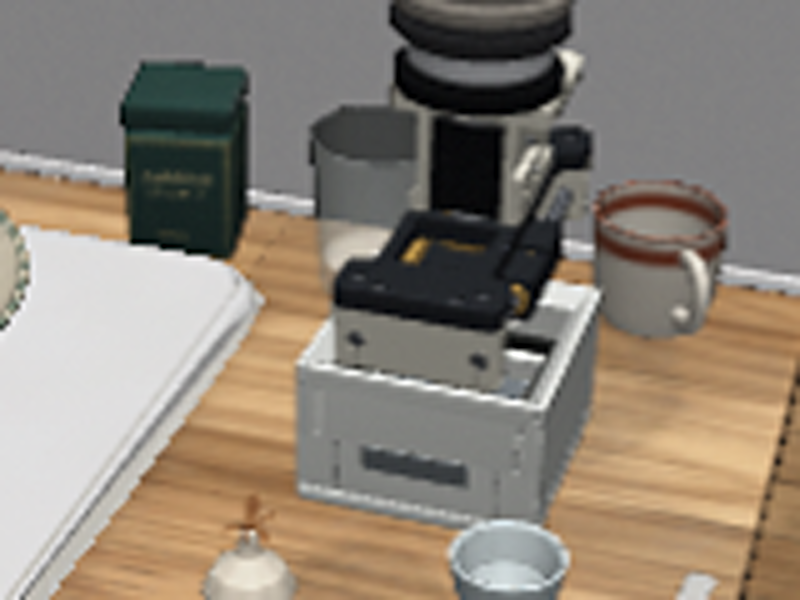

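Pressing on the lid gives 42 N at a reading of 11.3, which fits a shut lid top at 36 mm if the reading is about 25 mm too low. The picture shows the gripper plate standing clear of the rim. Lifting now, then a check of the lid.

Call:
jog_arm --targets '[{"xyz": [0, 0, -0.6], "spin": 0}, {"xyz": [0, 0, -0.6], "spin": 0}, {"xyz": [0, 0, -0.6], "spin": 0}, {"xyz": [0, 0, -0.6], "spin": 0}, {"xyz": [-0.04, 0.61, 0], "spin": 0}, {"xyz": [-0.04, 0.61, 0], "spin": 0}, {"xyz": [-0.04, 0.61, 0], "spin": 0}, {"xyz": [-0.04, 0.61, 0], "spin": 0}, {"xyz": [-0.04, 0.61, 0], "spin": 0}, {"xyz": [-0.04, 0.61, 0], "spin": 0}]'

```text
time: 13.05
tool_pos: [504.1, 227.5, 199.4]
tcp_rot: [-3.142, 0.0, -3.141]
contact_force: [0.6, -1.0, -0.2]
grip_width: 0.5
finger_force: 0.0
```

Call:
jog_arm --targets '[{"xyz": [0, 0, 0], "spin": -0.8}, {"xyz": [0, 0, 0], "spin": -0.8}, {"xyz": [0, 0, 0], "spin": -0.8}, {"xyz": [0, 0, 0], "spin": 0}, {"xyz": [0, 0, 0], "spin": 0}, {"xyz": [0, 0, 0], "spin": 0}, {"xyz": [0, 0, 0], "spin": 0}, {"xyz": [0, 0, 0], "spin": 0}, {"xyz": [0, 0, 0], "spin": 0}, {"xyz": [0, 0, 0], "spin": 0}]' --gripper 60

```text
time: 14.3
tool_pos: [504.3, 225.9, 199.5]
tcp_rot: [3.142, 0.0, -2.901]
contact_force: [-0.2, 0.3, -0.2]
grip_width: 55.2
finger_force: 0.0
```

```bash
python3 - <<'E'
from h import *
s=bot.capture('side'); t=bot.capture('top'); o=bot.get_obs(); p=o['tool_pos']; print(p,o['tcp_rot'],o['contact_force'])
cv2.imwrite('pics/s8.png',s); cv2.imwrite('pics/t8.png',t)
# finger tip outlines expected
y=np.array([np.sin(o['tcp_rot'][2]),-np.cos(o['tcp_rot'][2]),0]); 
P=[p+y*k for k in(-46,-28,28,46)]; print(proj('side',P).round(0).tolist(),proj('side',[q+[0,0,25] for q in P]).round(0).tolist())
a=cv2.resize(s[90:330,190:390],None,fx=2.5,fy=2.5,interpolation=2)[:600]
b=cv2.resize(s[165:225,290:350],None,fx=5,fy=5,interpolation=2); c=cv2.resize(t[165:225,323:383],None,fx=5,fy=5,interpolation=2)
cv2.imwrite('pics/c8.png',np.hstack([a,np.vstack([b,c])]))
E
```

```text
[504.24563793 225.90802712 199.53811929] [ 3.14151513e+00  3.70370189e-05 -2.90141381e+00] [0.08540648 0.68087098 0.04367901]
[[279.0, 190.0], [278.0, 195.0], [273.0, 214.0], [271.0, 221.0]] [[279.0, 177.0], [277.0, 182.0], [272.0, 200.0], [270.0, 207.0]]
```

View pics/c8.png

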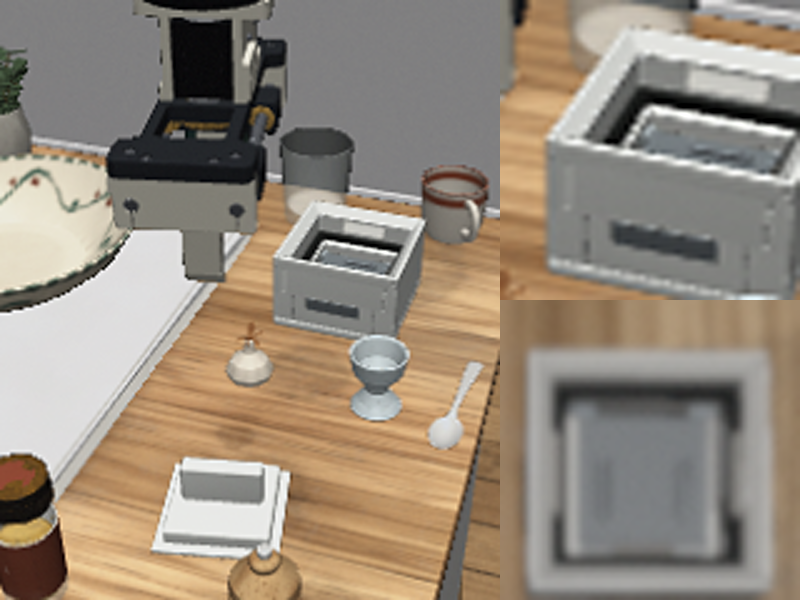

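The lid is shut and level in both crops (dark lid flush in the well). The gripper stands above the cover at (279,291), again appearing higher than its reading. I'll descend around the bar until the fingertips meet the deck, which gives the true height.

Call:
jog_arm --targets '[{"xyz": [0, 0, 0.5], "spin": 0}, {"xyz": [0, 0, 0.5], "spin": 0}, {"xyz": [0, 0, 0.5], "spin": 0}, {"xyz": [0, 0, 0.5], "spin": 0}, {"xyz": [0, 0, 0.1], "spin": 0}, {"xyz": [0, 0, 0.1], "spin": 0}, {"xyz": [0, 0, 0.1], "spin": 0}, {"xyz": [0, 0, 0], "spin": 0}, {"xyz": [0, 0, 0], "spin": 0}, {"xyz": [0, 0, 0], "spin": 0}]' --gripper 45

```text
time: 15.65
tool_pos: [504.6, 226.0, 16.1]
tcp_rot: [3.141, 0.001, -2.901]
contact_force: [0.2, -0.1, -0.1]
grip_width: 41.2
finger_force: 0.0
```

Call:
jog_arm --targets '[{"xyz": [0, 0, 0.03], "spin": 0}, {"xyz": [0, 0, 0.03], "spin": 0}, {"xyz": [0, 0, 0.03], "spin": 0}, {"xyz": [0, 0, 0.03], "spin": 0}, {"xyz": [0, 0, 0], "spin": 0}, {"xyz": [0, 0, 0], "spin": 0}, {"xyz": [0, 0, 0], "spin": 0}, {"xyz": [0, 0, 0], "spin": 0}, {"xyz": [0, 0, 0], "spin": 0}, {"xyz": [0, 0, 0], "spin": 0}]'

```text
time: 16.9
tool_pos: [504.3, 225.9, 6.0]
tcp_rot: [3.142, 0.0, -2.901]
contact_force: [0.8, -0.2, -0.3]
grip_width: 41.4
finger_force: 0.0
```

Call:
jog_arm --targets '[{"xyz": [0, 0, 0.02], "spin": 0}, {"xyz": [0, 0, 0.02], "spin": 0}, {"xyz": [0, 0, 0.02], "spin": 0}, {"xyz": [0, 0, 0.02], "spin": 0}, {"xyz": [0, 0, 0.02], "spin": 0}, {"xyz": [0, 0, 0.02], "spin": 0}, {"xyz": [0, 0, 0.02], "spin": 0}, {"xyz": [0, 0, 0], "spin": 0}, {"xyz": [0, 0, 0], "spin": 0}, {"xyz": [0, 0, 0], "spin": 0}]'

```text
time: 18.15
tool_pos: [504.3, 225.9, -5.2]
tcp_rot: [3.142, 0.0, -2.901]
contact_force: [-0.3, -0.2, 0.2]
grip_width: 41.1
finger_force: 0.0
```

```bash
python3 - <<'E'
from h import *
o=bot.get_obs(); print(o['contact_force'],o['tool_pos'],o['time'])
s=bot.capture('side'); cv2.imwrite('pics/s9.png',s); crop('side',s,220,170,120,150,4,'pics/c9.png')
E
```

```text
[-0.27334968 -0.24878095  0.20882785] [504.3384535  225.91742731  -5.19385432] 18.15
```

Call:
jog_arm --targets '[{"xyz": [0, 0, 0.01], "spin": 0}, {"xyz": [0, 0, 0.01], "spin": 0}, {"xyz": [0, 0, 0.01], "spin": 0}, {"xyz": [0, 0, 0.01], "spin": 0}, {"xyz": [0, 0, 0.01], "spin": 0}, {"xyz": [0, 0, 0], "spin": 0}, {"xyz": [0, 0, 0], "spin": 0}, {"xyz": [0, 0, 0], "spin": 0}, {"xyz": [0, 0, 0], "spin": 0}, {"xyz": [0, 0, 0], "spin": 0}]'

```text
time: 19.45
tool_pos: [504.4, 225.9, -7.0]
tcp_rot: [-3.142, 0.001, -2.901]
contact_force: [-6.7, -3.1, 19.7]
grip_width: 41.3
finger_force: 10.1
```

The deck is met at a reading of −7, so the reading is about 23 mm too low. I'll rise 2.4 mm, then close on the bar.

Call:
jog_arm --targets '[{"xyz": [0, 0, -0.03], "spin": 0}, {"xyz": [0, 0, 0], "spin": 0}, {"xyz": [0, 0, 0], "spin": 0}, {"xyz": [0, 0, 0], "spin": 0}, {"xyz": [0, 0, 0], "spin": 0}, {"xyz": [0, 0, 0], "spin": 0}, {"xyz": [0, 0, 0], "spin": 0}, {"xyz": [0, 0, 0], "spin": 0}, {"xyz": [0, 0, 0], "spin": 0}, {"xyz": [0, 0, 0], "spin": 0}]' --gripper 0

```text
time: 20.7
tool_pos: [504.3, 225.9, -6.9]
tcp_rot: [3.142, 0.0, -2.901]
contact_force: [0.2, 0.3, 0.9]
grip_width: 13.9
finger_force: 31.2
```

Call:
jog_arm --targets '[{"xyz": [0, 0, -0.2], "spin": 0}, {"xyz": [0, 0, -0.5], "spin": 0}, {"xyz": [0, 0, -0.6], "spin": 0}, {"xyz": [0, 0, -0.6], "spin": 0}, {"xyz": [0, 0, 0], "spin": 0.82}, {"xyz": [0, 0, 0], "spin": 0.82}, {"xyz": [0, 0, 0], "spin": 0.82}, {"xyz": [0.06, -0.6, 0], "spin": 0}, {"xyz": [0.06, -0.6, 0], "spin": 0}, {"xyz": [0.06, -0.6, 0], "spin": 0}]'

```text
time: 21.95
tool_pos: [488.2, 80.7, 145.8]
tcp_rot: [-3.142, -0.0, 3.136]
contact_force: [0.2, -0.1, -0.8]
grip_width: 14.1
finger_force: 31.0
```

Call:
jog_arm --targets '[{"xyz": [0, -0.6, 0], "spin": 0}, {"xyz": [0, -0.6, 0], "spin": 0}, {"xyz": [0, -0.6, 0], "spin": 0}, {"xyz": [0, -0.07, 0], "spin": 0}, {"xyz": [0, 0, 0.25], "spin": 0}, {"xyz": [0, 0, 0.25], "spin": 0}, {"xyz": [0, 0, 0], "spin": 0}, {"xyz": [0, 0, 0], "spin": 0}, {"xyz": [0, 0, 0], "spin": 0}, {"xyz": [0, 0, 0], "spin": 0}]'

```text
time: 23.2
tool_pos: [488.5, -67.6, 105.7]
tcp_rot: [-3.141, 0.001, 3.136]
contact_force: [0.9, 0.3, -1.7]
grip_width: 13.3
finger_force: 31.0
```

```bash
python3 - <<'E'
from h import *
s=bot.capture('side'); t=bot.capture('top'); o=bot.get_obs(); p=o['tool_pos']; print(p,o['tcp_rot'],o['contact_force'],o['grip_width'])
cv2.imwrite('pics/s10.png',s); cv2.imwrite('pics/t10.png',t)
zb=p[2]+23-17; print('underside z',zb)
C=np.array([[p[0]+a*45,p[1]+b*45,zb] for a,b in((1,1),(-1,1),(-1,-1),(1,-1))]); q=proj('side',C); print(q.round(1).tolist())
x0,y0=int(q[:,0].mean())-40,int(q[:,1].mean())-30
a=cv2.resize(s[y0:y0+75,x0:x0+80],None,fx=8,fy=8,interpolation=2)
for u,v in q: cv2.circle(a,(int((u-x0+.5)*8),int((v-y0+.5)*8)),5,(0,0,255),1)
print(x0,y0); cv2.imwrite('pics/c10.png',a)
E
```

```text
[488.30518461 -67.60684413 105.44781376] [-3.14151851e+00  6.02949616e-04  3.13581165e+00] [-0.22180008 -0.3442701  -0.59233682] 13.891250370204494
underside z 111.44781375511769
[[307.0, 178.0], [346.4, 184.6], [355.3, 166.6], [318.8, 160.9]]
291 142
```

View pics/c10.png

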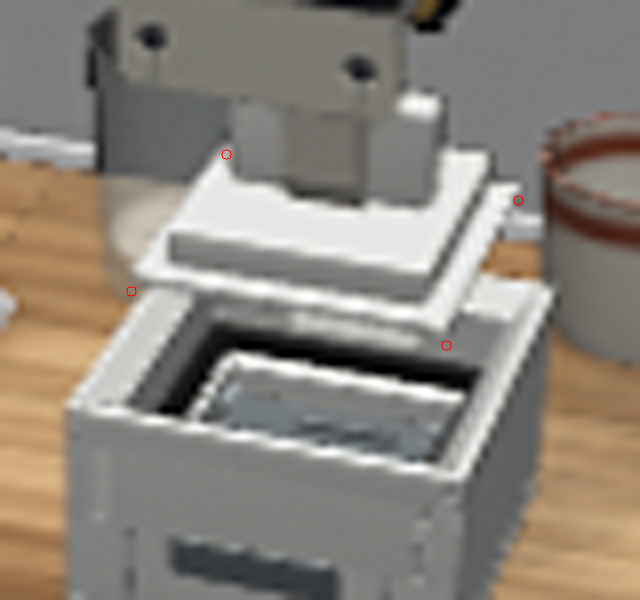

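```bash
python3 - <<'E'
from h import *
px=(np.array([(133,280),(443,333),(521,187)],float)+.5)/8-.5+[291,142]
for z0 in(111.4,113.4):
    P=np.vstack([ray('side',px[:2],z0),ray('side',px[2],z0+4)]); print(z0,P.round(1).tolist(), 'edges',np.linalg.norm(P[0]-P[1]).round(1),np.linalg.norm(P[1]-P[2]).round(1),'centre',((P[0]+P[2])/2).round(1))
rim=(np.array([(70,405),(455,478),(550,288)],float)+.5)/8-.5+[291,142]
P=ray('side',rim,78); print(P.round(1).tolist(),((P[0]+P[2])/2).round(1))
E
```

```text
111.4 [[535.0, -29.1, 111.4], [445.7, -28.6, 111.4], [442.8, -113.7, 115.4]] edges 89.3 85.2 centre [488.9 -71.4 113.4]
113.4 [[533.9, -25.7, 113.4], [445.0, -25.1, 113.4], [442.1, -109.8, 117.4]] edges 88.9 84.8 centre [488.  -67.7 115.4]
[[547.7, -11.7, 78.0], [435.7, -9.5, 78.0], [433.3, -123.6, 78.0]] [490.5 -67.6  78. ]
```

Call:
jog_arm --targets '[{"xyz": [-0.025, 0.012, 0.1], "spin": 0}, {"xyz": [0, 0, 0.1], "spin": 0}, {"xyz": [0, 0, 0.1], "spin": 0}, {"xyz": [0, 0, 0.06], "spin": 0}, {"xyz": [0, 0, 0.03], "spin": 0}, {"xyz": [0, 0, 0.03], "spin": 0}, {"xyz": [0, 0, 0.03], "spin": 0}, {"xyz": [0, 0, 0], "spin": 0}, {"xyz": [0, 0, 0], "spin": 0}, {"xyz": [0, 0, 0], "spin": 0}]'

```text
time: 24.55
tool_pos: [490.3, -66.7, 69.2]
tcp_rot: [-3.142, 0.0, 3.136]
contact_force: [-0.4, -0.3, -0.8]
grip_width: 13.9
finger_force: 31.0
```

Call:
jog_arm --targets '[{"xyz": [0, 0, 0.02], "spin": 0}, {"xyz": [0, 0, 0.02], "spin": 0}, {"xyz": [0, 0, 0.02], "spin": 0}, {"xyz": [0, 0, 0.02], "spin": 0}, {"xyz": [0, 0, 0.02], "spin": 0}, {"xyz": [0, 0, 0], "spin": 0}, {"xyz": [0, 0, 0], "spin": 0}, {"xyz": [0, 0, 0], "spin": 0}, {"xyz": [0, 0, 0], "spin": 0}, {"xyz": [0, 0, 0], "spin": 0}]'

```text
time: 25.8
tool_pos: [490.2, -66.6, 61.1]
tcp_rot: [3.142, 0.0, 3.136]
contact_force: [-0.2, -0.3, -0.6]
grip_width: 13.6
finger_force: 31.0
```

Call:
jog_arm --targets '[{"xyz": [0, 0, 0.02], "spin": 0}, {"xyz": [0, 0, 0.02], "spin": 0}, {"xyz": [0, 0, 0.02], "spin": 0}, {"xyz": [0, 0, 0.02], "spin": 0}, {"xyz": [0, 0, 0], "spin": 0}, {"xyz": [0, 0, 0], "spin": 0}, {"xyz": [0, 0, 0], "spin": 0}, {"xyz": [0, 0, 0], "spin": 0}, {"xyz": [0, 0, 0], "spin": 0}, {"xyz": [0, 0, 0], "spin": 0}]'

```text
time: 27.05
tool_pos: [490.6, -66.8, 55.1]
tcp_rot: [-3.141, 0.001, 3.136]
contact_force: [0.4, 0.7, 6.0]
grip_width: 14.1
finger_force: 31.4
```

Call:
jog_arm --targets '[{"xyz": [0, 0, 0.02], "spin": 0}, {"xyz": [0, 0, 0.02], "spin": 0}, {"xyz": [0, 0, 0.02], "spin": 0}, {"xyz": [0, 0, 0.02], "spin": 0}, {"xyz": [0, 0, 0], "spin": 0}, {"xyz": [0, 0, 0], "spin": 0}, {"xyz": [0, 0, 0], "spin": 0}, {"xyz": [0, 0, 0], "spin": 0}, {"xyz": [0, 0, 0], "spin": 0}, {"xyz": [0, 0, 0], "spin": 0}]'

```text
time: 28.3
tool_pos: [490.2, -66.7, 48.2]
tcp_rot: [3.141, -0.0, 3.136]
contact_force: [4.0, -0.7, -0.9]
grip_width: 13.9
finger_force: 31.0
```

Call:
jog_arm --targets '[{"xyz": [0, 0, 0.02], "spin": 0}, {"xyz": [0, 0, 0.02], "spin": 0}, {"xyz": [0, 0, 0.02], "spin": 0}, {"xyz": [0, 0, 0], "spin": 0}, {"xyz": [0, 0, 0], "spin": 0}, {"xyz": [0, 0, 0], "spin": 0}, {"xyz": [0, 0, 0], "spin": 0}, {"xyz": [0, 0, 0], "spin": 0}, {"xyz": [0, 0, 0], "spin": 0}, {"xyz": [0, 0, 0], "spin": 0}]'

```text
time: 29.55
tool_pos: [490.1, -66.6, 43.5]
tcp_rot: [3.141, -0.0, 3.136]
contact_force: [-2.0, 1.3, 2.7]
grip_width: 13.8
finger_force: 31.4
```

Call:
jog_arm --targets '[{"xyz": [0, 0, 0.01], "spin": 0}, {"xyz": [0, 0, 0.01], "spin": 0}, {"xyz": [0, 0, 0.01], "spin": 0}, {"xyz": [0, 0, 0], "spin": 0}, {"xyz": [0, 0, 0], "spin": 0}, {"xyz": [0, 0, 0], "spin": 0}, {"xyz": [0, 0, 0], "spin": 0}, {"xyz": [0, 0, 0], "spin": 0}, {"xyz": [0, 0, 0], "spin": 0}, {"xyz": [0, 0, 0], "spin": 0}]'

```text
time: 30.8
tool_pos: [490.2, -66.6, 41.5]
tcp_rot: [3.142, 0.0, 3.136]
contact_force: [-3.3, 2.3, 7.0]
grip_width: 14.1
finger_force: 31.7
```

Call:
jog_arm --targets '[{"xyz": [0, 0, 0.01], "spin": 0}, {"xyz": [0, 0, 0.005], "spin": 0}, {"xyz": [0, 0, 0], "spin": 0}, {"xyz": [0, 0, 0], "spin": 0}, {"xyz": [0, 0, 0], "spin": 0}, {"xyz": [0, 0, 0], "spin": 0}, {"xyz": [0, 0, 0], "spin": 0}, {"xyz": [0, 0, 0], "spin": 0}, {"xyz": [0, 0, 0], "spin": 0}, {"xyz": [0, 0, 0], "spin": 0}]'

```text
time: 32.05
tool_pos: [490.3, -66.6, 40.6]
tcp_rot: [-3.142, 0.001, 3.136]
contact_force: [-4.8, 1.7, 10.5]
grip_width: 13.7
finger_force: 31.8
```

```bash
python3 - <<'E'
from plant import bot
print(bot.get_obs()['contact_force'],bot.close_job())
E
```

```text
the job is handed in; nothing more can be done
[-4.80866046  1.65765777 10.50598444] None
```

I handed the job in at about 32 s with the lid shut, the cover snapped in and the fingers still pressing it down at about 10.5 N (seal squeezed by roughly 4 mm, from the force). The hand-in returned no verdict. One risk: the wrist briefly read 42 N while shutting the lid; the fingertips seemed to carry it, but the 40 N limit on the gripper's body would matter if they did not.

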